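# Unlock the dispersing tool and hold it level for inspection

## Robot

A 6-joint arm with a two-finger parallel gripper is mounted at the origin on a cart in front of the work surface, level with it; the furniture and walls round the work are solid. World frame = base frame: x ahead of the robot, y to its left, z up, the work surface at z = 0. Lengths are in mm, angles in degrees, forces in N, time in s.
With the tool pointing down it reaches from about 350 to 850 mm from the base axis. Payload 8.1 kg.
Tool frame: the origin (TCP) lies where the fingers leave the gripper's body, on its centre line; the fingertips stand 73 mm ahead of it and the grasp point (between the pads) lies 54 mm ahead of it; z points along the fingers, y is the line along which they close (so a half turn about z gives the same grasp; the last joint's range is limited). The gripper opens to 85 mm and grips with 20 to 120 N. Pads are 22 mm wide; open, the fingers measure 114 mm over their backs; the gripper's body (76 mm by 85 mm) begins 54 mm behind the grasp point. The pads swing forward as they close: fully open they stand 13 mm farther back than shut.
Start: joints at [-4.893, 7.471, 85.268, -0, 87.261, -4.893], TCP at [600.005, 0.022, 303.892] pointing down, gripper open.
Joint ranges: [-169.43, 169.43], [-51.17, 129.36], [1.28, 143.12], [-76.62, 256.62], [0, 156.53], [-152.29, 152.29]. Speed limits (degrees/s): [136.94, 136.94, 159.86, 180, 180, 180].

## Interface

Orientations are given as [roll, pitch, yaw] about the fixed x, y, z axes, in that order (R = Rz(yaw) Ry(pitch) Rx(roll)).
In Python, from bench import sense, optics, r gives the robot as it stands.
- The arm moves only by the tool servo_tool, never from a script. Its argument "plan" is a list that holds one entry, the list of rows, each a list of 5 numbers: the shift along the world's x, y, z in m, then the turn about the world's z in degrees, then the finger opening in m, from 0 to 0.0854. A call has 1 to 10 rows; each row shifts and turns the commanded pose from where the row before left it; what a row does not reach is not made up. A row lasts 1/10 s, in which the tool goes at most 50 mm and 8.59 degrees, less where a joint would pass 70% of its speed; a pose out of reach is approached as far as the arm can. A call is refused whole if a number of a shift passes 0.05 or a number of a turn 8.59, either way. A call with a gripper value outside its range is refused whole. The fingers move at their own pace and stop on an object; "force" is the grip in N (left out, the last holds). Time passes only in rows, so rows that do not move let the fingers close. It gives the time, the measured TCP pose, the force, the opening and the grip force at its end, in the units of the state.
- sense(): the state, without advancing time (a new reading comes with each control period).
- optics.snapshot(name): name is "scene" or "side" or "wrist"; returns a dict with "frame" (384x512x3 uint8, blue, green, red), "fx", "fy", "cx", "cy" (pixels), "cam_to_world" (4x4, takes a point from camera to world coordinates). Camera axes: x right, y down, z forward; pixel columns grow to the right and rows downward; lengths in mm; the calibration is good to about 2 mm. A picture is of the moment at which its call begins. There is no depth.
- r.hand_in(): hands the job in; it is judged then, once.
The state is a dict: "time": time; "joint_pos": joint angles; "qd": joint speeds; "joint_efforts": joint torques, N m; "tool_pos": TCP position; "tcp_rot": TCP orientation; "ft_force": force on the tool from outside, world axes, zero at the start; "wrist_torque": the same for the moment, N m; "finger_gap": finger opening in mm; "grip_force": force on a finger pad.
Only numpy, scipy, OpenCV 4.12 (cv2) and the standard library are available. Lean on these libraries where they do the work, as an engineer would, in place of code of your own. Each camera call takes 0.05 s, during which the arm holds its last target. There are 200 camera calls.

## Task

The dispersing tool in the bench stand is due for a look at its slotted head. Fit the loose wing knob fully down onto the latch's square spindle, give the latch its quarter turn so that its tongue is clear of the tool's flange, and leave the knob seated there; then draw the tool straight up out of the stand, turn it level and finish holding it still like that, all of it at least 20 cm above the worktop. The program ends while the gripper holds the tool: do not put it down, and do not push the other things on the bench about.

Things in the scene. Friction and masses are not known exactly. Their poses are not given: they have to be found in the camera images.
- stand: Fixed bench stand: dark base plate 160 x 100 mm, four posts, aluminium deck plate 150 (along x) x 90 mm, deck top 95 mm above the worktop. Origin on the worktop under its centre, z up. The tool hangs in a hole at x = +38 mm, y = 0; the latch's upright spindle is at x = -37 mm, y = 0 (the end nearer the robot). Position and yaw vary.
- well (a point): Centre of the tool's hole (21 mm bore through the 10 mm deck) at the deck's top face; axes as the stand's.
- latch (a joint): Quarter-turn latch, angle about its upright spindle: 0 = locked, tongue along the stand's +x over the tool's flange (starts at 0 to 0.12); grows anticlockwise seen from above to its stop at 1.6 = open, tongue along the stand's +y. Clear of the flange from about 0.6. Takes about 0.1 N m, stays where left. Tongue 62 mm long from the axis, 15 mm wide, top 11 mm above the deck.
- spindle_seat (a point): On the spindle's axis, at the top face of the latch's round 26 mm boss, 13 mm above the deck (108 mm above the worktop): foot of the square spindle, which stands 18 mm up from here, 10 x 10 mm with a tapered tip (last 3.5 mm). Turns with the latch: its x points along the tongue; the square's sides lie along its x and y.
- wing_knob: Loose wing knob standing on the worktop, bore down, 50 mm high, 90 g. Origin at the centre of its underside, z up. Square steel hub 24 x 24 mm up to z = 25, square bore 11.6 x 11.6 mm and 19.7 mm deep in its underside, sides along x and y. Above it the black wing to grip: 46 mm along x, 10 mm thick in y, z = 25 to 50. Fits in any of four quarter turns; fully down with its origin at spindle_seat.
- dispersing_tool: Rotor-stator dispersing tool, bare steel shaft 158 mm long, 0.2 to 0.31 kg, upright in the stand. Origin at the centre of its slotted lower end, z along the shaft. Tube 18 mm thick from z = 0 to 80, flange 40 mm across from 80 to 85 (rests on the deck: origin 15 mm above the worktop), round grip body 22 mm from 85 to 141, drive stub 10 mm to 158. Must rise 80 mm to leave the hole.
- tool_head (a point): Centre of the tool's slotted lower end (its origin).
- tool_grip (a point): On the tool's axis in the middle of the grip body, 115 mm from the lower end, 130 mm above the worktop at the start; the centre of mass is about 24 mm nearer the slotted end.
- tool_top (a point): End of the drive stub, 158 mm from the slotted end.
- dropper_bottle: Bystander: amber dropper bottle, 34 mm across, 98 mm high, standing to the right of the stand. Origin under its centre.
- beaker: Bystander: 250 ml glass beaker, 74 x 82 mm, 94 mm high. Origin under its centre.
- filled_tin: Bystander: round tin 55 mm across, 24 mm high, filled. Origin under its centre.
- open_tin: Bystander: round tin, empty, 55 mm across, 24 mm high. Origin under its centre.
- tin_lid: Bystander: flat round lid 58 mm across, 10 mm high. Origin under its centre.
- wax_jar: Bystander: glass jar 63 mm across, 72 mm high. Origin under its centre.
- marker: Bystander: capped marker, 17 x 138 x 19 mm, lying along its y. Origin under its centre.
- masking_tape: Bystander: roll of tape 100 mm across, 25 mm high, lying flat. Origin under its centre.

How it is judged (in metres and radians):
On the way, in this order (a step that is already met when the one before it is completed fails the run):
1. the wing knob is fully down on the square spindle (horizontal distance between wing_knob and spindle_seat below 0.003 m and z of wing_knob in the frame of spindle_seat between -0.003 and 0.003 m and angle between wing_knob's own z axis and vertical below 0.12 rad), for 0.2 s.
2. the latch is turned open with the knob on it (value of joint latch above 1.1 rad and distance between wing_knob and spindle_seat below 0.006 m), for 0.2 s.
3. the tool is drawn up out of the stand in the gripper (height (world z) of tool_head above 0.1 m and contact force between the fingers and dispersing_tool above 1 N), for 0.1 s.
At the end, for the whole second after the job is handed in: The tool is held still by the fingers, within 25 degrees of level, both its ends at least 190 mm above the worktop, touching neither stand nor knob; the latch is still open (over 1.0 rad) and the knob still seated on the spindle (within 6 mm) (height (world z) of each of tool_head, tool_top above 0.19 m and angle between dispersing_tool's own z axis and vertical between 1.13 and 2.01 rad and contact force between the fingers and dispersing_tool above 1 N and contact force between dispersing_tool and stand below 0.1 N and contact force between dispersing_tool and wing_knob below 0.1 N and linear speed of dispersing_tool below 0.05 m/s and angular speed of dispersing_tool below 0.3 rad/s and value of joint latch above 1 rad and distance between wing_knob and spindle_seat below 0.006 m); the arm keeps its last pose, push and grip.
It fails at once if another thing on the bench was pushed more than 30 mm or knocked over (distance of any of dropper_bottle, beaker, filled_tin, open_tin, tin_lid, wax_jar, marker, masking_tape from where it was at the start of the episode above 0.03 m or angle between any of dropper_bottle, beaker, wax_jar's own z axis and vertical above 0.5 rad).
It also fails if it takes over 72 s, if anything falls off the work surface, if the arm or the gripper's body presses on something with over 40 N, if the wrist force passes 120 N, or if a joint passes its speed limit or range.

## Working session

There is one attempt and no reset: what is moved stays moved. The work goes in short steps, Python scripts to look and compute and a tool call to move; the robot and the scene stay as the last step left them, time stands still between calls to the robot, and variables do not carry over. Pictures are saved under pics/ and viewed, at most 10 in all, crops included, and the job is handed in when it is done.

Besides the shell and the picture viewer there is one more tool, called after ">>>" by a JSON object that holds its "op" and its "data". servo_tool: Moves the arm, as the interface text tells. Its arguments: {"type":"object","properties":{"plan":{"type":"array"},"force":{"type":"number"}},"required":["plan"]}

```bash
mkdir -p pics; ls
cat > h.py <<'E'
import numpy as np, cv2
from bench import sense, optics, r
def snap(n,f=None):
    s=optics.snapshot(n)
    if f: cv2.imwrite('pics/'+f,s['frame'])
    return s
def ray(s,u,v):
    M=np.array(s['cam_to_world']); d=M[:3,:3]@np.array([(u-s['cx'])/s['fx'],(v-s['cy'])/s['fy'],1]); return M[:3,3],d
def onz(s,u,v,z):
    o,d=ray(s,u,v); return o+d*(z-o[2])/d[2]
def proj(s,p):
    M=np.linalg.inv(np.array(s['cam_to_world'])); q=M[:3,:3]@np.array(p,float)+M[:3,3]
    return np.array([s['fx']*q[0]/q[2]+s['cx'],s['fy']*q[1]/q[2]+s['cy']])
E
python3 - <<'E'
from h import *
a=snap('scene');b=snap('side');c=snap('wrist')
cv2.imwrite('pics/a.png',a['frame']);cv2.imwrite('pics/b.png',b['frame']);cv2.imwrite('pics/c.png',c['frame'])
for s in(a,b,c): print(np.round(s['cam_to_world'],3).tolist(),s['fx'],s['cx'],s['cy'])
print(sense())
E
```

```text
pics
[[-0.809, -0.439, 0.392, -37.977], [-0.588, 0.581, -0.563, 858.021], [0.019, -0.686, -0.728, 1167.789], [0.0, 0.0, 0.0, 1.0]] 404.97128263643225 254.3188526233915 187.08925900817297
[[-0.028, 0.472, -0.881, 1710.352], [0.999, -0.0, -0.032, 122.265], [-0.015, -0.882, -0.472, 737.323], [0.0, 0.0, 0.0, 1.0]] 422.09514745960297 256.038017916162 194.52606102930096
[[1.0, 0.0, -0.0, 599.986], [0.0, -0.96, -0.28, 70.258], [-0.0, 0.28, -0.96, 372.67], [0.0, 0.0, 0.0, 1.0]] 292.41447619108527 255.89801375517862 192.48476104308125
{'time': 0.15, 'joint_pos': array([-4.89321746e+00,  7.50710646e+00,  8.53161397e+01, -2.76310489e-04,
        8.72621238e+01, -4.89378880e+00]), 'qd': array([ 0.00096252, -0.05412475, -0.14109848,  0.02559011,  0.13116283,
       -0.1386563 ]), 'joint_efforts': array([ 1.01583330e-03, -5.70061326e+01, -5.01160097e+01, -1.39109225e-04,
        9.69119486e-03, -7.10949371e-05]), 'tool_pos': array([5.99671033e+02, 4.74393315e-02, 3.03053694e+02]), 'tcp_rot': array([-1.79914918e+02, -7.00784455e-03,  9.00005795e+01]), 'ft_force': array([-0.03666446,  0.97850633, -0.51055549]), 'wrist_torque': array([-0.02304143, -0.02488169, -0.01129918]), 'grip_force': 0.0, 'finger_gap': 85.31750705893299}
```

View pics/a.png

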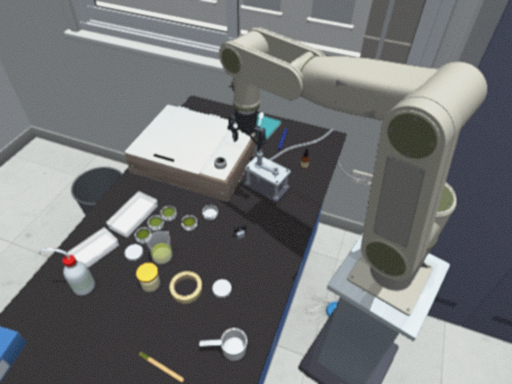

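View pics/b.png

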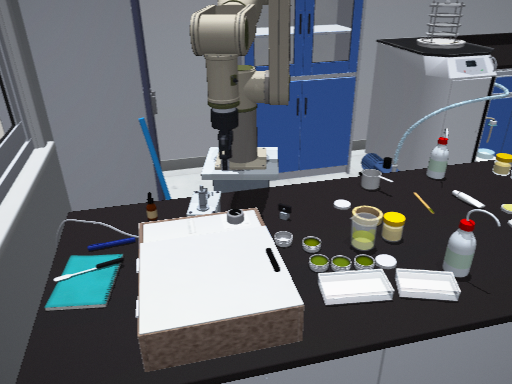

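View pics/c.png

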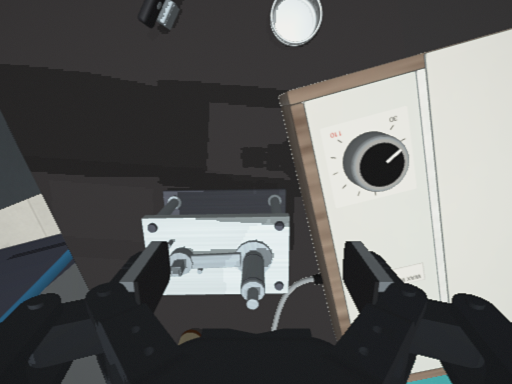

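Run:
```python
from h import *
c=snap('wrist')
for u,v,z in [(168,18,12),(145,10,40),(165,10,50),(152,228,95),(279,226,95),(279,286,95),(253,302,173),(180,258,108),(142,217,95),(289,217,95),(296,22,0)]: print(u,v,np.round(onz(c,u,v,z),1))
cv2.imwrite('pics/d.png',cv2.resize(c['frame'][185:325,120:320],None,fx=4,fy=4,interpolation=cv2.INTER_CUBIC))
```

```text
168 18 [503.8 163.8  12. ]
145 10 [488.8 163.6  40. ]
165 10 [511.6 160.8  50. ]
152 228 [493.5 -48.9  95. ]
279 226 [623.8 -46.7  95. ]
279 286 [ 625.3 -117.3   95. ]
253 302 [597.8 -79.3 173. ]
180 258 [523.5 -76.  108. ]
142 217 [484.5 -36.8  95. ]
289 217 [633.7 -36.8  95. ]
296 22 [645.6 162.9   0. ]
```

View pics/d.png

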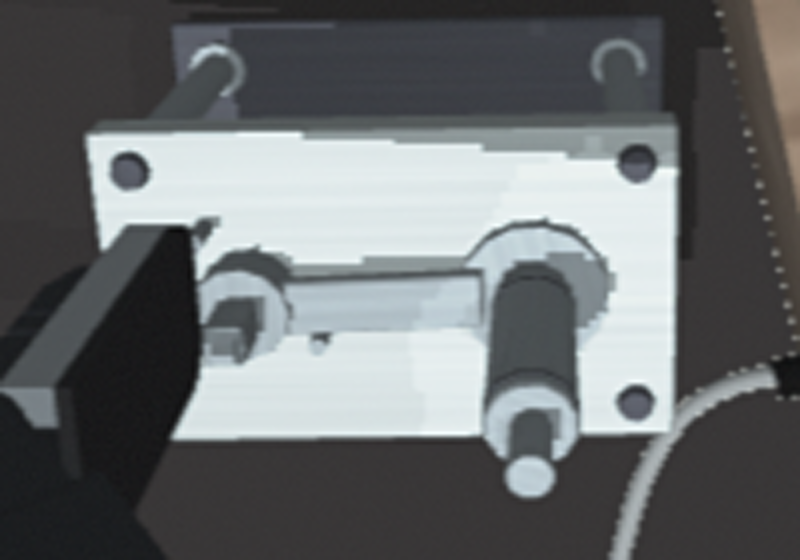

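>>> {"op": "servo_tool", "data": {"plan": [[[-0.02,0.036,-0.014,0,0.0854],[-0.02,0.036,-0.014,0,0.0854],[-0.02,0.036,-0.015,0,0.0854],[-0.02,0.036,-0.015,0,0.0854],[-0.02,0.036,-0.015,0,0.0854],[0,0,0,0,0.0854],[0,0,0,0,0.0854]]], "force": 40}}

```text
time: 0.9
tool_pos: [499.4, 180.6, 230.4]
tcp_rot: [-179.9, 0.0, 90.1]
ft_force: [0.1, -0.8, 0.2]
finger_gap: 85.5
grip_force: 0.0
```

Run:
```python
from h import *
c=snap('wrist'); print(sense()['tool_pos'],sense()['tcp_rot'],np.round(c['cam_to_world'],3).tolist())
p=proj(c,(500,163,25)).astype(int);print(p)
x=max(p[0]-80,0);y=max(p[1]-60,0);print(x,y)
cv2.imwrite('pics/e.png',cv2.resize(c['frame'][y:y+120,x:x+160],None,fx=5,fy=5,interpolation=cv2.INTER_CUBIC))
```

```text
[500.22660503 179.90230337 231.1226517 ] [1.79975274e+02 2.30301051e-02 9.00480294e+01] [[1.0, 0.002, 0.001, 499.497], [0.003, -0.96, -0.281, 250.874], [0.001, 0.281, -0.96, 300.121], [0.0, 0.0, 0.0, 1.0]]
[255 199]
175 139
```

View pics/e.png

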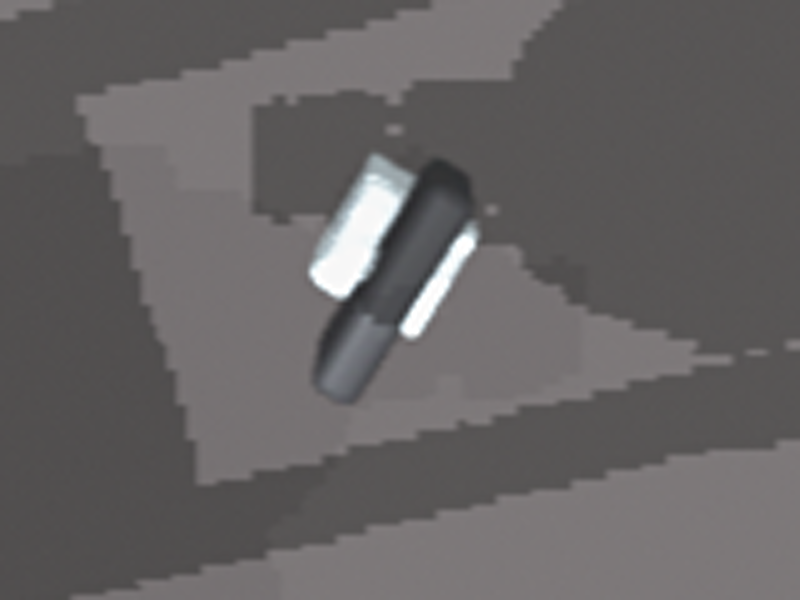

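Run:
```python
from h import *
c=snap('wrist')
f=lambda a,b,z: onz(c,175+a/5-.4,139+b/5-.4,z)
def edge(p,q,z):
    P,Q=f(*p,z),f(*q,z); print(np.round(P,1),np.round(Q,1),np.degrees(np.arctan2(*(Q-P)[[1,0]])).round(1)%180)
edge((375,155),(310,270),25);edge((475,227),(412,338),25);edge((472,195),(360,400),50)
print(f(394,248,25),f(392,282,50))
g=cv2.cvtColor(c['frame'],cv2.COLOR_BGR2HSV)[139:259,175:335]
w=(g[...,2]>150).astype(np.uint8);w[:, :55]=0;w[:30]=0;w[72:]=0;w[:,100:]=0
pts=np.argwhere(w)[:,::-1]
R=cv2.minAreaRect(pts.astype(np.float32));B=cv2.boxPoints(R)
for p in B: print(p,onz(c,175+p[0],139+p[1],25))
```

```text
[494.9 192.3  25. ] [482.  169.3  25. ] 60.8
[514.4 178.   25. ] [502.1 155.2  25. ] 61.900000000000006
[512.5 190.4  50. ] [492.5 151.8  50. ] 62.599999999999994
[498.56218839 173.79189748  25.        ] [498.3598797  174.39173726  50.        ]
[58.67416 53.92135] [479.16390563 168.96444378  25.        ]
[73.674164 29.921349] [494.04868186 192.99349578  25.        ]
[95.96629  43.853935] [515.67032732 179.20212753  25.        ]
[80.96629  67.853935] [501.09720506 154.49459002  25.        ]
```

>>> {"op": "servo_tool", "data": {"plan": [[[-0.002,-0.006,0,-7.1,0.0854],[0,0,-0.03,-7.1,0.0854],[0,0,-0.03,-7.1,0.0854],[0,0,-0.03,-7.1,0.0854],[0,0,-0.03,0,0.0854],[0,0,-0.01,0,0.05],[0,0,0,0,0.02],[0,0,0,0,0.005],[0,0,0,0,0.005],[0,0,0,0,0.005]]], "force": 40}}

```text
time: 2.0
tool_pos: [499.2, 174.2, 102.7]
tcp_rot: [179.9, -0.1, 61.6]
ft_force: [0.2, 1.0, -0.2]
finger_gap: 12.5
grip_force: 0.2
```

>>> {"op": "servo_tool", "data": {"plan": [[[0,0,0,0,0.005],[0,0,0,0,0.005]]]}}

```text
time: 2.2
tool_pos: [499.1, 174.3, 102.5]
tcp_rot: [179.9, -0.1, 61.6]
ft_force: [-0.5, -0.5, 6.0]
finger_gap: 9.3
grip_force: 44.7
```

>>> {"op": "servo_tool", "data": {"plan": [[[0,0,0.04,0,0.005],[0,0,0.04,0,0.005],[0,-0.02,0.04,6,0.005],[-0.01,-0.03,0.037,6,0.005],[-0.01,-0.045,0,6,0.005],[-0.01,-0.045,0,6,0.005],[-0.009,-0.045,0,6,0.005],[0,-0.029,0,0,0.005],[0,0,0,0,0.005],[0,0,0,0,0.005]]]}}

```text
time: 3.2
tool_pos: [458.9, -40.3, 258.0]
tcp_rot: [180.0, -0.0, 91.5]
ft_force: [0.1, 0.2, -0.3]
finger_gap: 9.1
grip_force: 43.6
```

Run:
```python
from h import *
c=snap('wrist','f_full.png'); s=sense();print(s['tool_pos'],s['tcp_rot'],s['finger_gap'],s['grip_force'])
p=proj(c,(522,-82,108)).astype(int);print(p, proj(c,s['tool_pos']+[0,0,-102]))
cv2.imwrite('pics/f.png',cv2.resize(c['frame'],None,fx=1.5,fy=1.5,interpolation=cv2.INTER_CUBIC))
```

```text
[458.93522148 -39.64588421 257.89131905] [-1.79996968e+02 -2.56819353e-02  9.15593134e+01] 9.022414378579809 43.629475235939026
[329 249] [255.20174882 221.91559441]
```

View pics/f.png

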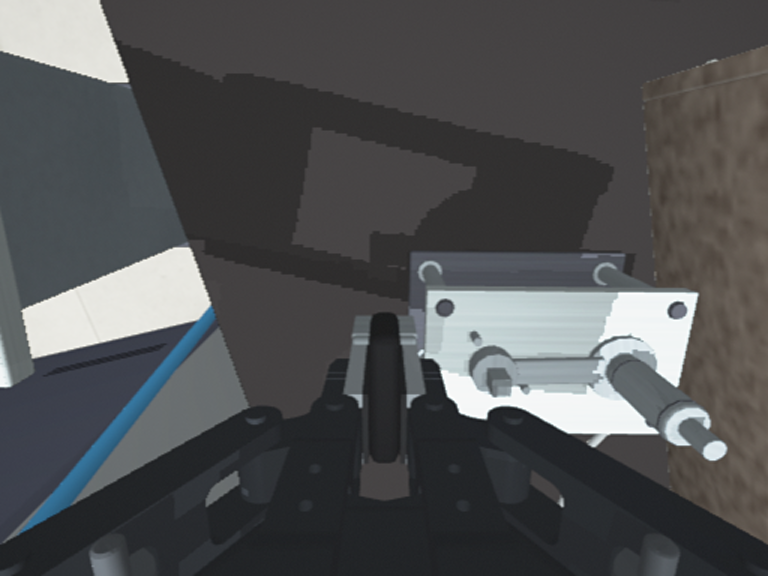

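Run:
```python
import cv2
f=cv2.imread('pics/f_full.png')[210:310,280:440]  # origin 280,210
cv2.imwrite('pics/g.png',cv2.resize(f,None,fx=5,fy=5,interpolation=cv2.INTER_CUBIC))
```

```text
(no output)
```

View pics/g.png

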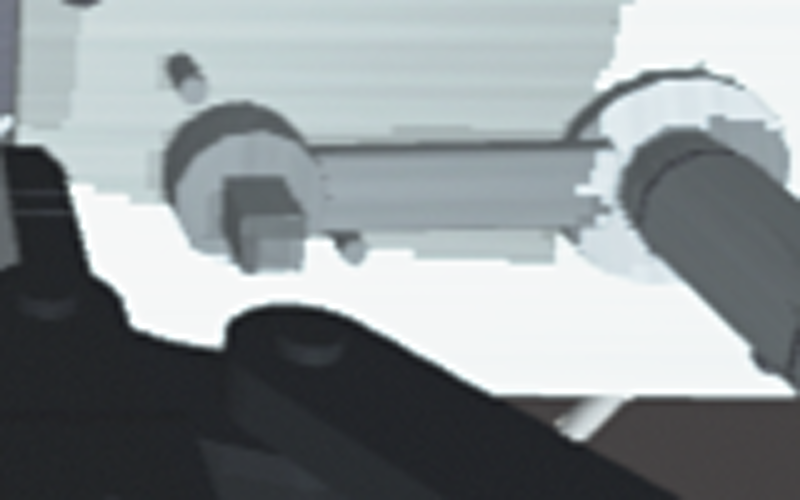

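Run:
```python
from h import *
c=snap('wrist')
f=lambda a,b,z: np.round(onz(c,280+a/5-.4,210+b/5-.4,z),1)
print('tip',f(276,248,126),'boss',f(251,192,108),'square@122.5',f(273,241,122.5))
print('bossL',f(175,192,108),f(327,192,108),f(251,130,108),f(251,256,108))
a,b=f(320,147,106),f(600,143,106);print('tongue',a,b,np.degrees(np.arctan2(*(b-a)[[1,0]])))
print('tooltop',np.round(onz(c,714/1.5,450/1.5,173),1))
for u,v in [(445,307),(677,310)]: print(np.round(onz(c,u/1.5,v/1.5,95),1))
# knob top in the hand
k=[(373,314),(399,314),(402,461),(370,461)]
for u,v in k: print('wing',np.round(onz(c,u/1.5,v/1.5,258-52.5),1))
for u,v in [(355,319),(416,319)]: print('hub',np.round(onz(c,u/1.5,v/1.5,258-77.5),1))
```

```text
tip [521.4 -80.2 126. ] boss [521.9 -79.8 108. ] square@122.5 [521.9 -80.9 122.5]
bossL [509.3 -80.1 108. ] [534.5 -79.5 108. ] [520.8 -68.6 108. ] [523.1 -91.6 108. ]
tongue [533.1 -72.3 106. ] [579.4 -70.3 106. ] 2.473442008698095
tooltop [596.6 -80.1 173. ]
[494.  -47.1  95. ]
[624.3 -45.3  95. ]
wing [455.4 -13.  205.5]
wing [463.1 -12.8 205.5]
wing [466.  -63.7 205.5]
wing [455.5 -64.  205.5]
hub [448.7 -23.9 180.5]
hub [470.4 -23.3 180.5]
```

>>> {"op": "servo_tool", "data": {"plan": [[[0.031,-0.02,0,1,0.005],[0.031,-0.02,0,0,0.005],[0,0,0,0,0.005],[0,0,-0.02,0,0.005],[0,0,-0.006,0,0.005],[0,0,-0.003,0,0.005],[0,0,-0.003,0,0.005],[0,0,-0.002,0,0.005],[0,0,0,0,0.005]]]}}

```text
time: 4.2
tool_pos: [521.1, -79.8, 224.3]
tcp_rot: [180.0, 0.0, 92.6]
ft_force: [-0.8, 1.6, -1.0]
finger_gap: 9.1
grip_force: 43.6
```

>>> {"op": "servo_tool", "data": {"plan": [[[0,0,-0.002,0,0.005],[0,0,-0.002,0,0.005],[0,0,-0.002,0,0.005],[0,0,-0.002,0,0.005],[0,0,0,0,0.005]]]}}

```text
time: 4.7
tool_pos: [520.8, -79.9, 215.4]
tcp_rot: [-180.0, -0.0, 92.6]
ft_force: [0.5, 1.1, -1.7]
finger_gap: 8.8
grip_force: 43.6
```

>>> {"op": "servo_tool", "data": {"plan": [[[0,0,-0.002,0,0.005],[0,0,-0.002,0,0.005],[0,0,-0.001,0,0.005],[0,0,-0.001,0,0.005],[0,0,0,0,0.005]]]}}

```text
time: 5.2
tool_pos: [521.1, -79.9, 210.4]
tcp_rot: [180.0, -0.0, 92.6]
ft_force: [-2.4, 2.9, 4.4]
finger_gap: 9.0
grip_force: 44.4
```

>>> {"op": "servo_tool", "data": {"plan": [[[0,0,-0.001,0,0.005],[0,0,-0.0005,0,0.005],[0,0,0,0,0.005],[0,0,0,0,0.005],[0,0,0,0,0.005]]]}}

```text
time: 5.7
tool_pos: [521.2, -79.9, 210.3]
tcp_rot: [180.0, 0.0, 92.6]
ft_force: [-8.8, 3.9, 14.8]
finger_gap: 9.1
grip_force: 46.0
```

>>> {"op": "servo_tool", "data": {"plan": [[[-0.0005,0,0.0005,4,0.005],[0,0,0,8,0.005],[0,0,0,8,0.005],[0,0,0,8,0.005],[0,0,0,8,0.005],[0,0,0,8,0.005],[0,0,0,8,0.005],[0,0,0,8,0.005],[0,0,0,8,0.005],[0,0,0,8,0.005]]]}}

```text
time: 6.7
tool_pos: [519.9, -80.6, 210.3]
tcp_rot: [-179.9, -0.1, 168.9]
ft_force: [-11.0, -1.0, 14.9]
finger_gap: 9.3
grip_force: 45.9
```

>>> {"op": "servo_tool", "data": {"plan": [[[0,0,0,8,0.005],[0,0,0,2,0.005],[0,0,0,0,0.005],[0,0,0,0,0.005]]]}}

```text
time: 7.1
tool_pos: [519.8, -80.9, 210.3]
tcp_rot: [-179.9, -0.1, 178.6]
ft_force: [-11.5, -2.4, 15.0]
finger_gap: 9.4
grip_force: 45.9
```

Run:
```python
from h import *
s=sense();print({k:np.round(v,2) for k,v in s.items()})
```

```text
{'time': np.float64(7.1), 'joint_pos': array([ -14.36,   -0.21,  103.23,   -0.12,   77.04, -102.92]), 'qd': array([ 0.07,  0.03, -0.07, -0.05, -0.06,  0.23]), 'joint_efforts': array([  1.62, -41.86, -46.04,   1.5 ,  -4.07,  -0.05]), 'tool_pos': array([519.84, -80.87, 210.32]), 'tcp_rot': array([-1.7990e+02, -9.0000e-02,  1.7859e+02]), 'ft_force': array([-11.48,  -2.37,  15.  ]), 'wrist_torque': array([-0.24,  2.14,  0.03]), 'grip_force': np.float64(45.88), 'finger_gap': np.float64(9.37)}
```

>>> {"op": "servo_tool", "data": {"plan": [[[0,0,0,0,0.03],[0,0,0,0,0.05],[0,0,0,0,0.05],[0,0,0,0,0.05],[0,0,0.03,0,0.05],[0,0,0.03,0,0.05],[0,0,0.03,-8,0.05],[0.015,0,0,-8,0.05],[0.02,0,0,-8,0.05],[0.02,0,0,-8,0.05]]]}}

```text
time: 8.1
tool_pos: [576.3, -80.0, 299.3]
tcp_rot: [180.0, 0.1, 146.3]
ft_force: [0.2, -0.3, 0.8]
finger_gap: 50.2
grip_force: 0.0
```

>>> {"op": "servo_tool", "data": {"plan": [[[0.02,0,0,-8,0.05],[0,0,0,-8,0.05],[0,0,0,-8,0.05],[0,0,0,-8,0.05],[0,0,0,-8,0.05],[0,0,0,-8,0.05],[0,0,0,-8,0.05],[0,0,0,0,0.05],[0,0,0,0,0.05]]]}}

```text
time: 9.0
tool_pos: [595.5, -79.9, 298.7]
tcp_rot: [-180.0, -0.0, 90.8]
ft_force: [0.5, -0.6, 0.4]
finger_gap: 50.1
grip_force: 0.0
```

Run:
```python
from h import *
c=snap('wrist','h.png'); s=sense();print(s['tool_pos'],s['tcp_rot'],s['finger_gap'])
print(proj(c,(520,-80.5,108)),proj(c,(595.5,-79.8,173)))
```

```text
[595.50338641 -79.99132277 298.7280114 ] [-1.79989263e+02 -2.19561663e-03  9.08270271e+01] 49.61808592322496
[173.28056729 185.76224028] [255.15708437 210.02602662]
```

View pics/h.png

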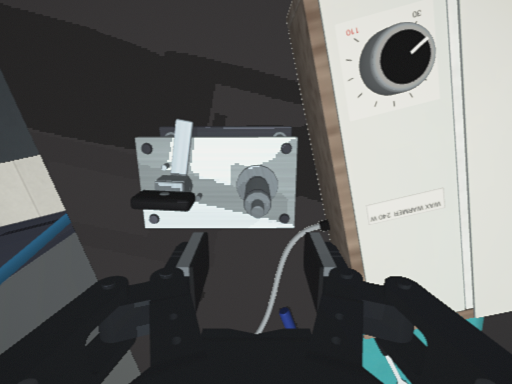

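>>> {"op": "servo_tool", "data": {"plan": [[[0.001,0,-0.04,0,0.05],[0,0,-0.04,0,0.05],[0,0,-0.03,0,0.05],[0,0,-0.008,0,0.04],[0,0,0,0,0.03],[0,0,0,0,0.01],[0,0,0,0,0.01],[0,0,0,0,0.01],[0,0,0,0,0.01],[0,0,0,0,0.01]]], "force": 40}}

```text
time: 10.05
tool_pos: [596.5, -80.0, 181.0]
tcp_rot: [180.0, 0.0, 90.6]
ft_force: [0.3, 0.0, -0.2]
finger_gap: 20.2
grip_force: 39.2
```

>>> {"op": "servo_tool", "data": {"plan": [[[0,0,0.01,0,0.01],[0,0,0.015,0,0.01],[0,0,0.015,0,0.01],[0,0,0.015,0,0.01],[0,0,0.015,0,0.01],[0,0,0.015,0,0.01],[0,0,0.015,0,0.01],[0,0,0.01,0,0.01],[0,0,0,0,0.01],[0,0,0,0,0.01]]]}}

```text
time: 11.05
tool_pos: [596.5, -80.0, 290.7]
tcp_rot: [-180.0, -0.0, 90.6]
ft_force: [-0.1, 0.0, -4.3]
finger_gap: 20.6
grip_force: 39.3
```

>>> {"op": "servo_tool", "data": {"plan": [[[0,0.025,0,0,0.01],[0,0.025,0,0,0.01],[0,0.015,0,0,0.01],[0,0,0,0,0.01],[0,0,-0.025,0,0.01],[0,0,-0.02,0,0.01],[0,0,-0.012,0,0.01],[0,-0.006,0,0,0.01],[0,0,0,0,0.01]]], "force": 30}}

```text
time: 11.95
tool_pos: [596.6, -22.2, 234.2]
tcp_rot: [-180.0, 0.0, 90.6]
ft_force: [0.2, 0.8, -1.9]
finger_gap: 20.2
grip_force: 39.2
```

>>> {"op": "servo_tool", "data": {"plan": [[[0,-0.009,0,0,0.01],[0,-0.009,0,0,0.01],[0,-0.009,-0.001,0,0.01],[0,-0.011,-0.003,0,0.01],[0,-0.011,-0.003,0,0.01],[0,0,0,0,0.01]]]}}

```text
time: 12.55
tool_pos: [596.5, -71.9, 226.7]
tcp_rot: [180.0, 0.0, 90.5]
ft_force: [0.1, 1.7, 0.7]
finger_gap: 20.1
grip_force: 40.9
```

Run:
```python
from h import *
s=sense();print({k:np.round(s[k],2) for k in('tool_pos','tcp_rot','ft_force','wrist_torque','grip_force','finger_gap')})
c=snap('wrist');b=snap('side')
for k,s2,p in(('w',c,s['tool_pos']-[0,0,54]),('s',b,s['tool_pos']-[0,0,70])):
    u,v=proj(s2,p).astype(int);print(k,u,v)
u,v=proj(b,(596,-60,150)).astype(int)
A=cv2.resize(c['frame'][60:384,100:420],(400,405));B=cv2.resize(b['frame'][max(v-50,0):v+50,max(u-50,0):u+50],(400,400),interpolation=cv2.INTER_CUBIC)
cv2.imwrite('pics/i.png',np.hstack([A[:400],B]))
```

```text
{'tool_pos': array([596.51, -71.88, 226.72]), 'tcp_rot': array([1.7999e+02, 5.0000e-02, 9.0500e+01]), 'ft_force': array([0.09, 1.69, 0.75]), 'wrist_torque': array([ 0.52, -0.05, -0.04]), 'grip_force': np.float64(40.9), 'finger_gap': np.float64(20.06)}
w 254 261
s 204 189
```

View pics/i.png

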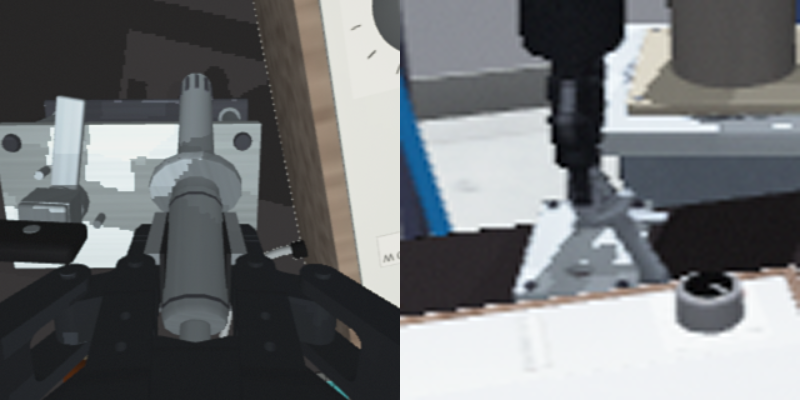

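>>> {"op": "servo_tool", "data": {"plan": [[[0,-0.01,-0.005,0,0.01],[0,-0.009,-0.006,0,0.01],[0,-0.008,-0.008,0,0.01],[0,-0.007,-0.009,0,0.01],[0,-0.006,-0.009,0,0.01],[0,-0.005,-0.01,0,0.01],[0,0,0,0,0.01]]]}}

```text
time: 13.35
tool_pos: [595.5, -115.7, 177.5]
tcp_rot: [-179.8, -0.0, 90.5]
ft_force: [0.2, -0.0, 1.6]
finger_gap: 20.1
grip_force: 35.8
```

Run:
```python
from h import *
s=sense();print({k:np.round(s[k],2) for k in('tool_pos','ft_force','wrist_torque')})
c=snap('wrist');b=snap('side');a=snap('scene')
G=s['tool_pos']-[0,0,54]; print(G)
# predicted head pixel for tilt angles
for t in(60,65,70,75,80):
    t=np.radians(t);h=G-112*np.array([0,-np.sin(t),np.cos(t)]);print(np.degrees(t).round(),proj(c,h).round(),h.round())
u,v=proj(b,(596,-60,120)).astype(int)
A=cv2.resize(c['frame'][60:384,100:420],(400,405));B=cv2.resize(b['frame'][max(v-50,0):v+50,max(u-50,0):u+50],(400,400),interpolation=cv2.INTER_CUBIC)
cv2.imwrite('pics/j.png',np.hstack([A[:400],B]))
```

```text
{'tool_pos': array([ 595.55, -115.71,  177.54]), 'ft_force': array([ 0.21, -0.03,  1.61]), 'wrist_torque': array([ 0.24, -0.09, -0.08])}
[ 595.54504142 -115.70544535  123.54154416]
60.0 [257.  58.] [596. -19.  68.]
65.0 [257.  46.] [596. -14.  76.]
70.0 [257.  34.] [596. -10.  85.]
75.0 [258.  22.] [596.  -8.  95.]
80.0 [258.  10.] [596.  -5. 104.]
```

View pics/j.png

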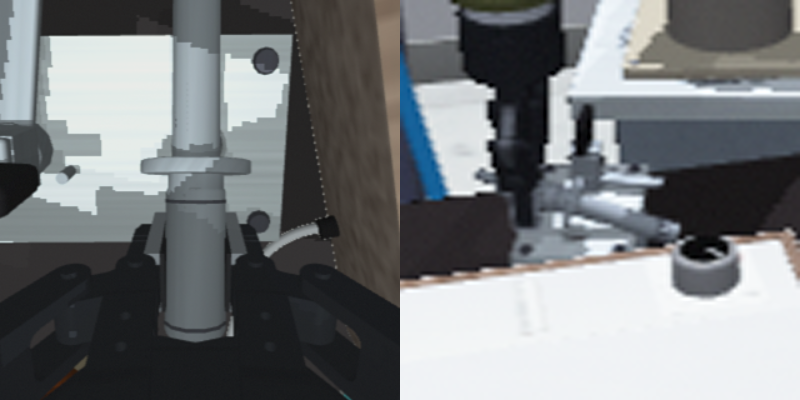

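>>> {"op": "servo_tool", "data": {"plan": [[[0,0,0,0,0.01],[0,0,0,0,0.01],[0,0,0,0,0.01],[0,0,0.01,0,0.01],[0,0,0.02,0,0.01],[0,0,0.03,0,0.01],[0,0,0.03,0,0.01],[0,0,0.03,0,0.01],[0,0,0.03,0,0.01],[0,0,0.01,0,0.01]]], "force": 110}}

```text
time: 14.5
tool_pos: [597.7, -115.4, 345.1]
tcp_rot: [179.6, 0.1, 90.6]
ft_force: [0.9, 0.2, -2.1]
finger_gap: 18.7
grip_force: 107.6
```

>>> {"op": "servo_tool", "data": {"plan": [[[0,0,0.01,0,0.01],[0,0,0,0,0.01],[0,0,0,0,0.01],[0,0,0,0,0.01],[0,0,0,0,0.01]]]}}

```text
time: 15.0
tool_pos: [596.1, -114.9, 348.3]
tcp_rot: [-179.9, -0.0, 90.6]
ft_force: [-0.2, -0.7, -1.9]
finger_gap: 18.6
grip_force: 107.6
```

Run:
```python
from h import *
s=sense();print({k:np.round(s[k],2) for k in('time','tool_pos','ft_force','wrist_torque','grip_force')})
c=snap('wrist','k.png')
G=s['tool_pos']-[0,0,54]
for t in(60,65,70,75,80,85):
    t=np.radians(t);h=G-112*np.array([0,-np.sin(t),np.cos(t)]);
    e=h+9*np.array([0,np.cos(t),np.sin(t)]); print(np.degrees(t).round(),proj(c,h).round(1),proj(c,e).round(1),h.round())
g=cv2.cvtColor(c['frame'],cv2.COLOR_BGR2GRAY)
print(g[0:120:3,250:266:5].tolist())
# tube width vs row and edges of flange
for v in (20,40,60,80,100,120,140,160,180): print(v,g[v,215:300:4].tolist())
```

```text
{'time': np.float64(15.0), 'tool_pos': array([ 596.09, -114.86,  348.26]), 'ft_force': array([-0.25, -0.67, -1.94]), 'wrist_torque': array([-0.02, -0.02,  0.03]), 'grip_force': np.float64(107.62)}
60.0 [257.2  57.7] [257.4  46.2] [596. -18. 238.]
65.0 [257.4  45.8] [257.6  34.2] [596. -13. 247.]
70.0 [257.6  33.9] [257.7  22.3] [596. -10. 256.]
75.0 [257.7  22.1] [257.9  10.5] [596.  -7. 265.]
80.0 [257.9  10.4] [258.1  -1. ] [596.  -5. 275.]
85.0 [258.1  -0.9] [258.3 -12. ] [596.  -3. 284.]
[[55, 56, 56, 56], [56, 56, 57, 56], [57, 56, 55, 55], [55, 56, 55, 56], [116, 169, 169, 61], [178, 183, 183, 170], [179, 141, 166, 171], [179, 129, 141, 169], [180, 130, 141, 170], [181, 130, 141, 170], [181, 129, 141, 171], [182, 129, 141, 169], [122, 128, 141, 169], [119, 126, 139, 168], [120, 88, 91, 119], [120, 85, 96, 119], [121, 124, 126, 119], [121, 124, 125, 120], [121, 123, 125, 120], [121, 124, 125, 120], [122, 125, 125, 120], [122, 124, 124, 118], [122, 124, 124, 120], [122, 125, 124, 118], [122, 125, 125, 119], [122, 125, 124, 119], [122, 126, 124, 120], [122, 126, 125, 119], [123, 1
[... 509 characters left out ...]
, 118, 109, 68, 56, 57, 57, 56, 67, 68]
80 [41, 40, 41, 58, 56, 42, 90, 109, 118, 125, 126, 125, 122, 118, 109, 69, 41, 41, 40, 40, 39, 49]
100 [249, 249, 245, 244, 244, 244, 129, 167, 182, 192, 192, 125, 122, 117, 108, 227, 224, 180, 180, 180, 41, 40]
120 [242, 242, 239, 239, 239, 239, 132, 169, 182, 191, 190, 184, 174, 158, 138, 226, 242, 176, 176, 143, 40, 40]
140 [183, 234, 240, 241, 240, 241, 135, 170, 184, 192, 190, 183, 173, 158, 137, 137, 179, 178, 178, 127, 41, 40]
160 [243, 241, 242, 241, 240, 241, 135, 172, 186, 193, 190, 183, 173, 156, 136, 137, 179, 178, 178, 82, 40, 40]
180 [161, 160, 161, 162, 161, 163, 92, 104, 113, 116, 114, 112, 107, 102, 96, 137, 181, 181, 180, 49, 41, 40]
```

>>> {"op": "servo_tool", "data": {"plan": [[[0,0,0,0,0.01],[0,0,0,0,0.01],[0,0,0,0,0.01],[0,0,0,0,0.01],[0,0,0,0,0.01],[0,0,0,0,0.01],[0,0,0,0,0.01],[0,0,0,0,0.01],[0,0,0,0,0.01],[0,0,0,0,0.01]]]}}

```text
time: 16.05
tool_pos: [596.5, -115.0, 349.9]
tcp_rot: [180.0, -0.0, 90.6]
ft_force: [-0.2, 0.4, -2.7]
finger_gap: 18.9
grip_force: 107.6
```

Run:
```python
from h import *
g=cv2.cvtColor(snap('wrist')['frame'],cv2.COLOR_BGR2GRAY)
tip=int(np.argmax(g[:,257]>110)); print(tip)
if tip<=16: print(r.hand_in())
```

```text
12
the job is handed in; nothing more can be done
None
```

I handed the job in with the knob seated, the latch open and the tool held still about 15° from level, both ends above roughly 260 mm; since the moves could only turn about the vertical, I tilted the tool by levering it over the deck's edge.

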